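# Lever the snug lid of a wooden wine case out of its catches with a pry bar

## Task

Pick up the red-handled pry bar, push its blade into the notch in the end of the wooden wine case, under the lid's edge, and lever that end of the lid up until it springs out of its two catches and stays proud. Use the bar, not the gripper, on the lid, leave the lid lying on the case, and lay the bar back down flat on the bench. Leave the green half-bottle standing where it is.

Things in the scene. Friction and masses are not known exactly. Their poses are not given: they have to be found in the camera images.
- pry_bar_grip (a point): Pry bar lying flat: red handle 100 mm long, 26 wide, 30 high, and a flat dark steel blade 24 wide, 5 thick from one end at mid-height. The point is the handle's centre (15 mm above the bench). Its x runs along the bar to the blade: handle x -50 to +50 mm, blade to +165 mm (tip), all centred on y = z = 0; z up. 0.3 kg. The wooden brush beside it is not needed.
- lid: Brown lid 261 x 132 x 12 mm, 0.26 kg, flush in the case, a red line along the edge to pry. Origin: middle of that edge, on the underside (108 mm above the bench when seated); x runs into the case, z up. Two spring catches hold this end: about 10 to 13 N up frees it. After about 13 mm rise it snaps past and they hold it about 12 to 15 mm proud; the far end is the pivot.
- case: Pale wooden case fixed to the bench, 284 (x) x 164 (y) x 120 mm high, walls 10 mm. Origin: centre of its underside. Its -x end wall (outer face x = -142 mm) has an open-topped notch, y -35 to +35 mm, with its sill 93 mm above the bench, 15 mm below the lid; the sill's outer edge is the fulcrum. Lid edge at x = -130.5 mm. Free space under the lid for 100 mm behind the notch.
- bottle: Green half-bottle of wine standing on the bench beyond the work, 64 mm across, 240 mm high, 0.65 kg. Origin: centre of its underside. Not to be knocked.
Things that resemble listed ones, but are neither listed nor needed, are in the scene too. What is shaped like the part that bears pry_bar_grip but pink or purple is not meant.

How it is judged:
By the outcome, as a careful person would: the job done as asked, in the order asked, and still so for the second after the job is handed in, with the robot touching nothing.
It also fails if it takes over 48 s, if anything falls off the work surface, if the arm or the gripper's body presses on something with over 40 N, if the wrist force passes 120 N, or if a joint passes its speed limit or range.

## Robot

A 6-joint arm with a two-finger parallel gripper is mounted at the origin on the work surface. World frame = base frame: x ahead of the robot, y to its left, z up, the work surface at z = 0. Lengths are in m, angles in rad, forces in N, time in s.
With the tool pointing down it reaches from about 0.25 to 0.775 m from the base axis. Payload 4 kg.
Tool frame: the origin (TCP) lies at the very end of the fingers, on their centre line; the grasp point (between the pads) lies 19 mm behind it; z points along the fingers, y is the line along which they close (so a half turn about z gives the same grasp; the last joint's range is limited). The gripper opens to 94 mm and grips with 3 to 60 N. Pads are 16 mm wide; open, the fingers measure 119 mm over their backs; the gripper's body (75 mm by 177 mm) begins 78 mm behind the grasp point.
Start: joints at [1.217, 0.087, 1.371, -0, 1.684, -0.103], TCP at [0.137, 0.533, 0.206] pointing down, gripper open.
Joint ranges: [-3.1, 3.1], [-0.76, 2.03], [0.27, 2.55], [-1.08, 4.22], [0.17, 2.65], [-2.57, 2.57]. Speed limits (rad/s): [2.79, 2.79, 3.14, 3.14, 3.14, 3.14].

## Interface

Orientations are given as [roll, pitch, yaw] about the fixed x, y, z axes, in that order (R = Rz(yaw) Ry(pitch) Rx(roll)).
In Python, from bench import robot, snapshot, finder gives the robot as it stands.
- The arm moves only by the tool drive_tool, never from a script. Its argument "deltas" is text: rows parted by semicolons, each of 7 numbers parted by spaces: the shift along the tool's x, y, z each as a share of 100 mm, from -1 to 1, then the turn, a rotation vector about the tool's x, y, z each as a share of 90 degrees, from -1 to 1, then the finger opening in mm, from 0 to 94. In form: tx ty tz rx ry rz gripper; .... A call has 1 to 5 rows; each row is the pose to reach, as a shift and turn from the pose commanded when the call began, along the tool's axes at that moment; what a row does not reach only later rows make up. A row lasts 1/10 s, in which the tool goes at most 50 mm and 8.59 degrees, less where a joint would pass 70% of its speed; a pose out of reach is approached as far as the arm can. A call with a number of a shift or a turn outside -1 to 1 is refused whole. A call with a gripper value outside its range is refused whole. The fingers move at their own pace and stop on an object; the grip force is fixed at half the most. Time passes only in rows, so rows that repeat a pose let the fingers close. It gives the time, the measured TCP pose, the force, the opening and the grip force at its end, in the units of the state.
- robot.get_obs(): the state, without advancing time (a new reading comes with each control period).
- snapshot(name): name is "scene" or "top" or "wrist"; returns a dict with "img" (480x640x3 uint8, red, green, blue), "fx", "fy", "cx", "cy" (pixels), "T" (4x4, takes a point from camera to world coordinates); the wrist camera has in their place "hand_eye" (4x4, takes a point from camera to tool coordinates, whose origin is the TCP and whose axes are the flange's). Camera axes: x right, y up, looking along -z (the intrinsics and any distortion apply to the point x, -y, -z); pixel columns grow to the right and rows downward; lengths in m; the calibration is good to about 2 mm. A picture is of the moment at which its call begins: read the wrist's pose just before it. There is no depth.
- robot.close_job(): hands the job in; it is judged then, once.
Trained networks look in the newest picture that a camera, given by its name, has taken for a name from the list of things; names that differ only in an ending like _2 or _b are one class to them, and where a whole thing is asked for, a point or a joint stands for the part that bears it (a point fixed in the world has none). Each returns a list of dicts, best first, with "confidence" (0 to 1); they miss things now and then, are a little off and sometimes report something else, mostly with a low value. They report only what shows in the picture. A call takes as long as a camera call. They do not tell look-alikes from the thing itself.
- finder.look_for(camera, thing): "xy" ([column, row] in pixels, amid what is visible of it).
- finder.masks_of(camera, thing): "region" (480x640 bool, what is visible of it) and "xy" ([column, row] in pixels, amid what is visible of it).
- finder.landmark_of(camera, thing): "xy" ([column, row] in pixels: a listed point, or the origin of a listed thing).
The state is a dict: "time": time; "joint_positions": joint angles; "qvel": joint speeds; "joint_torque": joint torques, N m; "tool_pos": TCP position; "ee_rot": TCP orientation; "wrist_force": force on the tool from outside, world axes, zero at the start; "wrist_torque": the same for the moment, N m; "width": finger opening in m; "finger_force": force on a finger pad.
Only numpy, scipy, OpenCV 4.12 (cv2) and the standard library are available. Lean on these libraries where they do the work, as an engineer would, in place of code of your own. Each camera call takes 0.05 s, during which the arm holds its last target. There are 200 camera calls.

## Working session

There is one attempt and no reset: what is moved stays moved. The work goes in short steps, Python scripts to look and compute and a tool call to move; the robot and the scene stay as the last step left them, time stands still between calls to the robot, and variables do not carry over. Pictures are saved under pics/ and viewed, at most 10 in all, crops included, and the job is handed in when it is done.

Besides the shell and the picture viewer there is one more tool, called after "Request:" by a JSON object that holds its "fn" and its "kwargs", one argument or row to a line. drive_tool: Moves the arm, as the interface text tells. Shift numbers are shares of 100 mm and turn numbers shares of 90 degrees, none past 1 either way. Its arguments: {"type":"object","properties":{"deltas":{"type":"string"}},"required":["deltas"]}

```bash
mkdir -p pics; ls; cat > h.py <<'E'
import numpy as np,cv2
from bench import robot,snapshot,finder
from scipy.spatial.transform import Rotation as Ro
def ray(s,uv,T=None):
    T=s["T"] if T is None else T
    d=np.array([(uv[0]-s["cx"])/s["fx"],-(uv[1]-s["cy"])/s["fy"],-1.])
    return T[:3,3],T[:3,:3]@d
def at(s,uv,z):
    o,d=ray(s,uv); return o+d*(z-o[2])/d[2]
def proj(s,p):
    q=np.linalg.inv(s["T"])@np.append(p,1); return [s["cx"]-s["fx"]*q[0]/q[2], s["cy"]+s["fy"]*q[1]/q[2]]
def save(n,img): cv2.imwrite(f"pics/{n}.png",img[...,::-1])
E
python3 - <<'E'
from h import *
ims=[]
for c in("scene","top"):
    s=snapshot(c); ims.append(s["img"]); save(c+"0",s["img"])
    print(c,{k:v for k,v in s.items() if k not in("img",)})
    for t,z in(("pry_bar_grip",.015),("lid",.108),("case",0),("bottle",0)):
        for r in finder.landmark_of(c,t): print(t,r["confidence"],np.round(r["xy"],1),at(s,r["xy"],z).round(4))
o=robot.get_obs();print({k:np.round(v,3) for k,v in o.items()})
E
```

```text
pics
scene {'fx': 530.6184453706516, 'fy': 530.6184453706516, 'cx': 316.3846942732644, 'cy': 244.52881153290832, 'T': array([[-0.7424098 , -0.38049833,  0.55140612,  1.25243964],
       [ 0.66993926, -0.41794726,  0.61359716,  0.67266579],
       [-0.00301402,  0.82494915,  0.56519891,  0.7966017 ],
       [ 0.        ,  0.        ,  0.        ,  1.        ]])}
pry_bar_grip 0.86 [209.  261.9] [ 0.7389 -0.2991  0.015 ]
pry_bar_grip 0.79 [226.2 206.5] [ 0.5529 -0.4983  0.015 ]
pry_bar_grip 0.71 [301.  233.1] [ 0.4841 -0.2441  0.015 ]
pry_bar_grip 0.64 [409.4 264.4] [0.3782 0.0432 0.015 ]
lid 0.61 [364.1 287.1] [0.6118 0.106  0.108 ]
case 0.58 [415.1 351.2] [0.5849 0.2317 0.    ]
bottle 0.68 [242.7 318.3] [ 0.7889 -0.0877  0.    ]
top {'fx': 519.281628244241, 'fy': 519.281628244241, 'cx': 312.6530731621042, 'cy': 237.51767473516762, 'T': array([[ 0.04010325,  0.97492423, -0.21889374,  0.29171685],
       [-0.9991804 ,  0.03792241, -0.01415711, -0.13613856],
       [-0.00550113,  0.21928208,  0.97564599,  1.30704376],
       [ 0.        ,  0.        ,  0.        ,  1.        ]])}
pry_bar
[... 195 characters left out ...]
 [ 0.5527 -0.4926  0.015 ]
pry_bar_grip 0.65 [367.8 277.1] [ 0.4854 -0.2596  0.015 ]
lid 0.6 [213.7 215.7] [0.605  0.1199 0.108 ]
bottle 0.6 [306.8 161.5] [ 0.792  -0.0932  0.    ]
{'time': np.float64(0.5), 'joint_positions': array([ 1.217,  0.087,  1.371,  0.   ,  1.684, -0.103]), 'qvel': array([-0.001,  0.   , -0.002,  0.002, -0.   ,  0.   ]), 'joint_torque': array([-1.0000e-03, -3.3962e+01, -3.0227e+01,  7.2000e-02,  2.4000e-02,
       -0.0000e+00]), 'tool_pos': array([0.136, 0.533, 0.205]), 'ee_rot': array([ 3.142, -0.   ,  2.891]), 'wrist_force': array([ 0.134, -0.246, -0.489]), 'wrist_torque': array([ 0.029,  0.037, -0.034]), 'finger_force': np.float64(0.0), 'width': np.float64(0.094)}
```

View pics/top0.png

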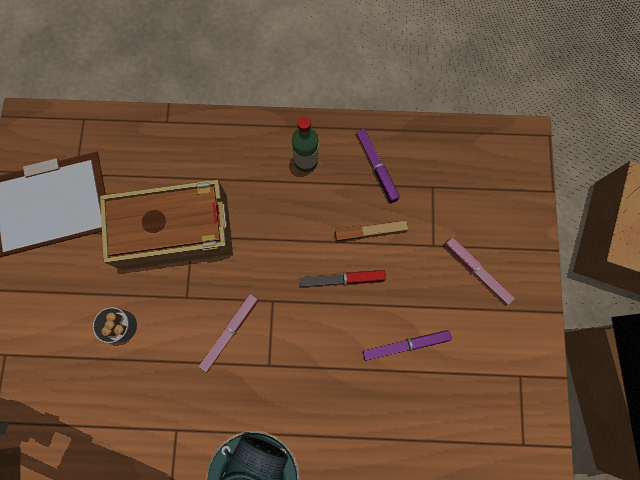

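View pics/scene0.png

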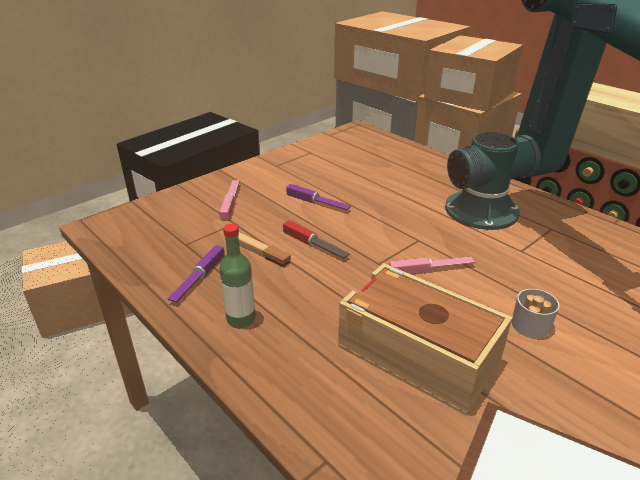

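Candidates in the top image are the red/steel bar (handle 365,277, blade tip 300,283), purple (378,165) and (408,345), pink (228,333) and (480,270), and the brush (372,231). I choose the red one, with its blade pointing +y towards the case. The notch end of the case, with the red line, is at (216,212).

```bash
python3 - <<'E'
from h import *
def mask(im):
    h=cv2.cvtColor(im,cv2.COLOR_RGB2HSV); return (((h[...,0]<6)|(h[...,0]>174))&(h[...,1]>190)&(h[...,2]>90)).astype(np.uint8)
for c in("top","scene"):
    s=snapshot(c); im=s["img"]
    n,l,st,ce=cv2.connectedComponentsWithStats(mask(im))
    for i in range(1,n):
        if st[i,4]>15:
            ys,xs=np.where(l==i); r=cv2.minAreaRect(np.c_[xs,ys].astype(np.float32))
            print(c,st[i],ce[i].round(1),[at(s,p,.03)[:2].round(4).tolist() for p in cv2.boxPoints(r)],at(s,ce[i],.028).round(4),at(s,ce[i],.114).round(4))
    for r in finder.masks_of(c,"pry_bar_grip"):
        m=r["region"]
        if (m&(mask(im)>0)).sum()>100:
            ys,xs=np.where(m); P=np.array([at(s,p,.018)[:2] for p in np.c_[xs,ys]]); u=np.linalg.svd(P-P.mean(0),full_matrices=False)[2][0]
            t=(P-P.mean(0))@u; print("bar",P.mean(0),u,np.degrees(np.arctan2(u[1],u[0])),t.min(),t.max())
    if c=="top":
        a=cv2.resize(im[165:275,90:240],(750,550),interpolation=cv2.INTER_CUBIC)
        save("case_top",a)
        save("bar_top",cv2.resize(im[255:305,290:395],(735,350),interpolation=cv2.INTER_CUBIC))
E
```

```text
top [298 117  13  12 119] [303.6 122.2] [[0.905, -0.0655], [0.9062, -0.0974], [0.8747, -0.0987], [0.8736, -0.0669]] [ 0.8916 -0.081   0.028 ] [ 0.8513 -0.0847  0.114 ]
top [213 203   4  20  49] [214.3 213. ] [[0.6585, 0.1436], [0.6594, 0.1375], [0.6093, 0.128], [0.6083, 0.1341]] [0.6331 0.136  0.028 ] [0.6101 0.1177 0.114 ]
top [346 270  40  13 363] [365.5 275.8] [[0.4926, -0.2036], [0.5038, -0.2989], [0.4797, -0.3009], [0.4686, -0.2061]] [ 0.4864 -0.2526  0.028 ] [ 0.4733 -0.2447  0.114 ]
bar [ 0.47991645 -0.19947291] [ 0.11341226 -0.99354802] -83.48794486355618 -0.11274939396904105 0.10311438221272984
scene [576 198   7   6  18] [579.6 200.1] [[-0.212, 0.1754], [-0.2302, 0.1724], [-0.218, 0.1932], [-0.2001, 0.196]] [-0.2174  0.184   0.028 ] [-0.053   0.2386  0.114 ]
```

View pics/case_top.png

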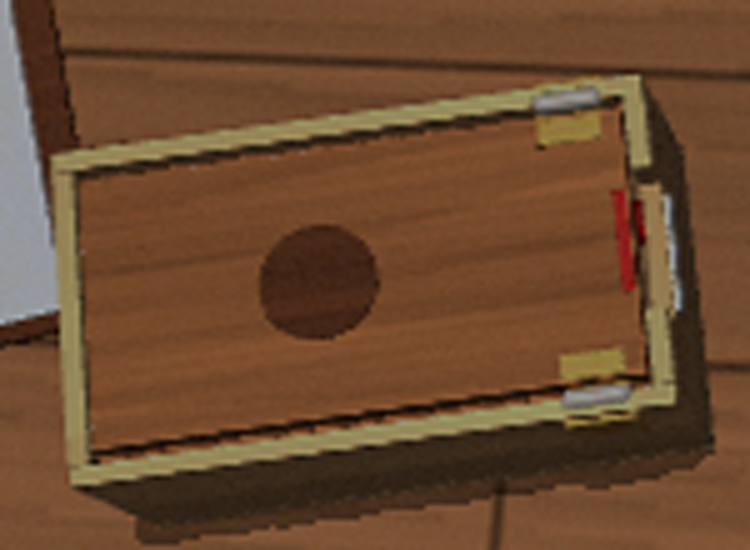

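View pics/bar_top.png

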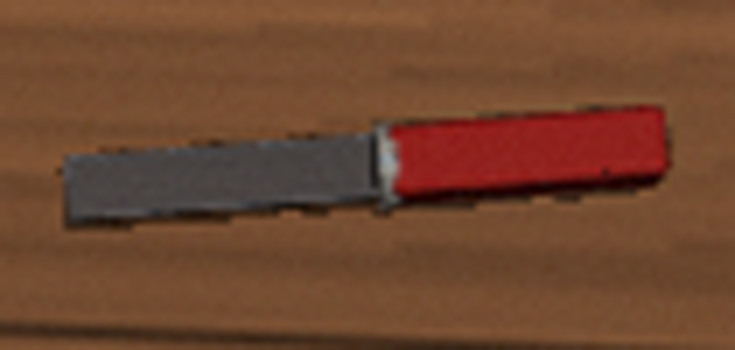

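```bash
python3 - <<'E'
from h import *
s=snapshot("top")
C=np.array([at(s,[90+u/5-.4,165+v/5-.4],.12)[:2] for u,v in((54,157),(641,76),(674,402),(72,483))])
print(C.round(4),[np.linalg.norm(C[i]-C[(i+1)%4]).round(4) for i in range(4)])
# fit rectangle: case x from notch end to far end; corners (-x,-y..)
L=np.array([[.142,-.082],[-.142,-.082],[-.142,.082],[.142,.082]])
for sg in (1,-1):
    l=L*[1,sg]; a=l-l.mean(0); b=C-C.mean(0); th=np.arctan2((a[:,0]*b[:,1]-a[:,1]*b[:,0]).sum(),(a*b).sum())
    R=np.array([[np.cos(th),-np.sin(th)],[np.sin(th),np.cos(th)]]); print(sg,np.degrees(th),C.mean(0),(a@R.T-b).round(4).tolist(), "notch",C.mean(0)+R@[-.142,0])
B=np.array([at(s,[290+u/7-.43,255+v/7-.43],z)[:2] for u,v,z in((66,188,.0175),(376,168,.0175),(388,160,.03),(664,141,.03))]);print(B.round(4))
d=B[0]-B[3];print(np.degrees(np.arctan2(d[1],d[0])),np.linalg.norm(d))
w=robot.get_obs();print(w["time"],snapshot("wrist")["hand_eye"].round(3))
E
```

```text
[[0.64   0.3924]
 [0.6914 0.1148]
 [0.5321 0.0865]
 [0.4828 0.3635]] [np.float64(0.2823), np.float64(0.1617), np.float64(0.2813), np.float64(0.1598)]
1 100.27857295123721 [0.58656893 0.23929417] [[0.0019, 0.0013], [0.0012, -0.0006], [-0.0009, -0.0016], [-0.0023, 0.0009]] notch [0.6119066  0.09957301]
-1 100.30944479987969 [0.58656893 0.23929417] [[-0.1595, -0.0281], [-0.1601, -0.0299], [0.1606, 0.0277], [0.159, 0.0302]] notch [0.61198188 0.09958668]
[[ 0.4674 -0.0878]
 [ 0.4789 -0.1982]
 [ 0.4801 -0.2017]
 [ 0.4907 -0.2992]]
96.30615109874829 0.2126172496636022
0.75 [[ 0.001  0.959  0.284  0.084]
 [ 1.    -0.    -0.001  0.001]
 [-0.001  0.284 -0.959 -0.178]
 [ 0.     0.     0.     1.   ]]
```

Bar: handle centre (0.485,-0.252), heading 96.4°. Case: heading 100.3°, with the notch's outer face at (0.612,0.100). The measured sizes match the ones given. The close crop confirms a red handle and steel blade, so I'm moving over.

Request:
{"fn": "drive_tool", "kwargs": {
  "deltas": "-0.39 -0.5 0 0 0 0 94; -0.78 -1 0 0 0 0 94; -0.78 -1 0 0 0 0 94"
}}

```text
time: 1.1
tool_pos: [0.1879, 0.4142, 0.2055]
ee_rot: [-3.141, 0.001, 2.89]
wrist_force: [-1.2, 0.2, 0.5]
width: 0.0941
finger_force: 0.0
```

Request:
{"fn": "drive_tool", "kwargs": {
  "deltas": "-0.39 -0.5 0 0 0 0 60; -0.78 -1 0 0 0 0 60; -0.78 -1 0 0 0 0 60"
}}

```text
time: 1.4
tool_pos: [0.2387, 0.2978, 0.2058]
ee_rot: [3.141, 0.001, 2.889]
wrist_force: [-0.0, 0.1, 0.4]
width: 0.0733
finger_force: 0.0
```

Request:
{"fn": "drive_tool", "kwargs": {
  "deltas": "-0.39 -0.5 0 0 0 0 60; -0.78 -1 0 0 0 0 60; -0.78 -1 0 0 0 0 60"
}}

```text
time: 1.7
tool_pos: [0.2894, 0.1816, 0.2058]
ee_rot: [3.142, 0.002, 2.888]
wrist_force: [-0.2, -0.2, 0.1]
width: 0.06
finger_force: 0.0
```

Request:
{"fn": "drive_tool", "kwargs": {
  "deltas": "-0.39 -0.5 0 0 0 0 60; -0.78 -1 0 0 0 0 60; -0.78 -1 0 0 0 0 60"
}}

```text
time: 2.0
tool_pos: [0.3402, 0.065, 0.2057]
ee_rot: [-3.141, 0.002, 2.887]
wrist_force: [-0.3, 0.9, -0.2]
width: 0.0599
finger_force: 0.0
```

Request:
{"fn": "drive_tool", "kwargs": {
  "deltas": "-0.39 -0.5 0 0 0 0 60; -0.78 -1 0 0 0 0 60; -0.78 -1 0 0 0 0 60"
}}

```text
time: 2.3
tool_pos: [0.3909, -0.0515, 0.2055]
ee_rot: [-3.141, 0.001, 2.887]
wrist_force: [0.1, 0.6, 0.5]
width: 0.06
finger_force: 0.0
```

Request:
{"fn": "drive_tool", "kwargs": {
  "deltas": "-0.15 -0.2 0.1 0 0 0.09 60; -0.3 -0.4 0.2 0 0 0.18 60; -0.45 -0.55 0.3 0 0 0.27 60; -0.6 -0.75 0.4 0 0 0.36 60; -0.73 -0.92 0.5 0 0 0.385 60"
}}

```text
time: 2.8
tool_pos: [0.4385, -0.1567, 0.1551]
ee_rot: [3.141, 0.0, 2.282]
wrist_force: [-0.2, -0.3, 0.8]
width: 0.0602
finger_force: 0.0
```

Request:
{"fn": "drive_tool", "kwargs": {
  "deltas": "0 0 0 0 0 0.09 60; 0 0 0 0 0 0.18 60; 0 0 0 0 0 0.27 60; 0 0 0 0 0 0.36 60; 0 0 0 0 0 0.384 60"
}}

```text
time: 3.3
tool_pos: [0.4381, -0.1556, 0.1555]
ee_rot: [3.141, -0.0, 1.68]
wrist_force: [1.1, 0.4, 0.1]
width: 0.0605
finger_force: 0.0
```

Request:
{"fn": "drive_tool", "kwargs": {
  "deltas": "-0.5 0.2 0.2 0 0 0 60; -1 0.36 0.4 0 0 0 60; -1 0.36 0.4 0 0 0 60; -1 0.36 0.4 0 0 0 60"
}}

```text
time: 3.7
tool_pos: [0.4845, -0.2517, 0.1137]
ee_rot: [-3.139, -0.002, 1.681]
wrist_force: [0.6, 0.8, -0.3]
width: 0.0601
finger_force: 0.0
```

```bash
python3 - <<'E'
from h import *
o=robot.get_obs(); s=snapshot("wrist"); T=np.eye(4); T[:3,:3]=Ro.from_euler("xyz",o["ee_rot"]).as_matrix(); T[:3,3]=o["tool_pos"]; s["T"]=T@s["hand_eye"]
print(o["tool_pos"],o["ee_rot"],s.keys()); im=s["img"]; save("w1",im)
print(s.get("dist"))
h=cv2.cvtColor(im,cv2.COLOR_RGB2HSV); m=(((h[...,0]<6)|(h[...,0]>174))&(h[...,1]>190)&(h[...,2]>60)).astype(np.uint8)
n,l,st,ce=cv2.connectedComponentsWithStats(m); i=1+st[1:,4].argmax(); ys,xs=np.where(l==i); r=cv2.minAreaRect(np.c_[xs,ys].astype(np.float32))
for p in cv2.boxPoints(r): print(p,at(s,p,.03).round(4))
E
```

```text
[ 0.4845488  -0.25174569  0.1137217 ] [-3.13897331e+00 -2.42532544e-03  1.68068907e+00] dict_keys(['img', 'fx', 'fy', 'cx', 'cy', 'hand_eye', 'T'])
None
[305. 184.] [ 0.468  -0.2038  0.03  ]
[335. 184.] [ 0.4914 -0.2012  0.03  ]
[335. 294.] [ 0.5032 -0.2951  0.03  ]
[305. 294.] [ 0.4774 -0.298   0.03  ]
```

View pics/w1.png

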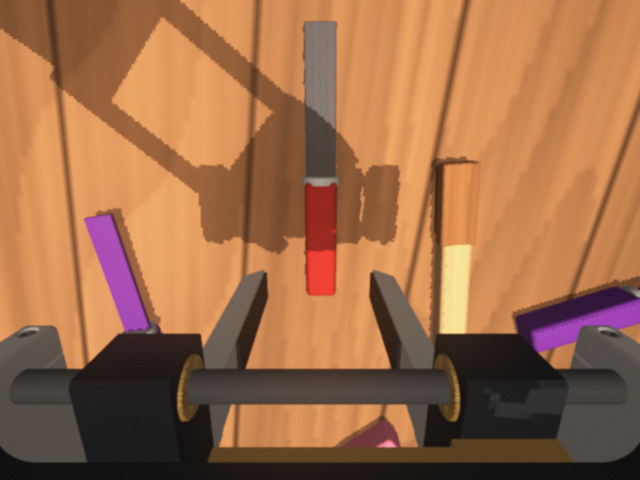

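The wrist view shows the red bar (320,240) running straight up the image, centred between the fingers (265–372). The brush at (460,250) is well clear, so I'll go down and grip.

Request:
{"fn": "drive_tool", "kwargs": {
  "deltas": "-0.05 0 0.4 0 0 0 60; -0.05 0 0.8 0 0 0 60; -0.05 0 0.95 0 0 0 60; -0.05 0 0.95 0 0 0 60"
}}

```text
time: 4.15
tool_pos: [0.4839, -0.2537, 0.0188]
ee_rot: [-3.138, -0.003, 1.684]
wrist_force: [-0.4, 1.0, -0.0]
width: 0.0599
finger_force: 0.0
```

Request:
{"fn": "drive_tool", "kwargs": {
  "deltas": "0 0 0.1 0 0 0 60; 0 0 0.14 0 0 0 60; 0 0 0.14 0 0 0 20; 0 0 0.14 0 0 0 10; 0 0 0.14 0 0 0 10"
}}

```text
time: 4.65
tool_pos: [0.4861, -0.2562, 0.0073]
ee_rot: [3.14, 0.001, 1.683]
wrist_force: [-0.2, 0.0, -0.5]
width: 0.039
finger_force: 0.0
```

Request:
{"fn": "drive_tool", "kwargs": {
  "deltas": "0 0 0 0 0 0 10; 0 0 0 0 0 0 10; 0 0 0 0 0 0 10; 0 0 0 0 0 0 10"
}}

```text
time: 5.05
tool_pos: [0.4861, -0.2561, 0.0069]
ee_rot: [3.14, 0.001, 1.683]
wrist_force: [1.1, -0.2, 1.3]
width: 0.0258
finger_force: 30.0
```

Request:
{"fn": "drive_tool", "kwargs": {
  "deltas": "0 0 -0.1 0 0 0 10; 0 0 -0.3 0 0 0 10; 0 0 -0.6 0 0 0 10; 0 0 -0.95 0 0 0 10; 0 0 -0.95 0 0 0 10"
}}

```text
time: 5.55
tool_pos: [0.4882, -0.2577, 0.1068]
ee_rot: [3.134, 0.007, 1.683]
wrist_force: [0.3, -1.0, -4.0]
width: 0.0262
finger_force: 30.0
```

Request:
{"fn": "drive_tool", "kwargs": {
  "deltas": "0.15 0.18 0 0 0 0 10; 0.4 0.48 0 0 0 0 10; 0.65 0.78 0 0 0 0 10; 0.8 0.95 0 0 0 0 10; 0.8 0.95 0 0 0 0 10"
}}

```text
time: 6.05
tool_pos: [0.5713, -0.1627, 0.0983]
ee_rot: [-3.138, -0.003, 1.687]
wrist_force: [-0.5, -1.8, -3.1]
width: 0.0255
finger_force: 30.0
```

Request:
{"fn": "drive_tool", "kwargs": {
  "deltas": "0.1 0.15 0 0 0 -0.01 10; 0.3 0.4 0 0 0 -0.03 10; 0.5 0.65 0 0 0 -0.043 10; 0.6 0.75 0 0 0 -0.043 10; 0.6 0.75 0 0 0 -0.043 10"
}}

```text
time: 6.55
tool_pos: [0.6391, -0.0965, 0.1001]
ee_rot: [-3.14, -0.001, 1.752]
wrist_force: [0.2, 0.0, -4.1]
width: 0.0258
finger_force: 30.0
```

```bash
python3 - <<'E'
from h import *
o=robot.get_obs(); s=snapshot("wrist"); T=np.eye(4); T[:3,:3]=Ro.from_euler("xyz",o["ee_rot"]).as_matrix(); T[:3,3]=o["tool_pos"]; s["T"]=T@s["hand_eye"]
np.save("w2T.npy",s["T"]);print(o["tool_pos"],o["ee_rot"],o["wrist_torque"],[s[k] for k in("fx","cx","cy")])
w=s["img"]; sc=snapshot("scene")["img"]
a=cv2.resize(sc[220:370,240:440],(560,420),interpolation=cv2.INTER_CUBIC)
save("w2",w); save("both2",np.hstack([cv2.resize(w[0:360,200:440],(400,600)),np.vstack([cv2.resize(sc[200:350,240:440],(400,300),interpolation=cv2.INTER_CUBIC),np.zeros((300,400,3),np.uint8)])]))
E
```

```text
[ 0.63906616 -0.09649596  0.10010353] [-3.13978126e+00 -9.19309805e-04  1.75223951e+00] [-0.1842437   0.07814938  0.01266616] [332.3623397424663, 318.1354080348444, 235.80106994824746]
```

View pics/both2.png

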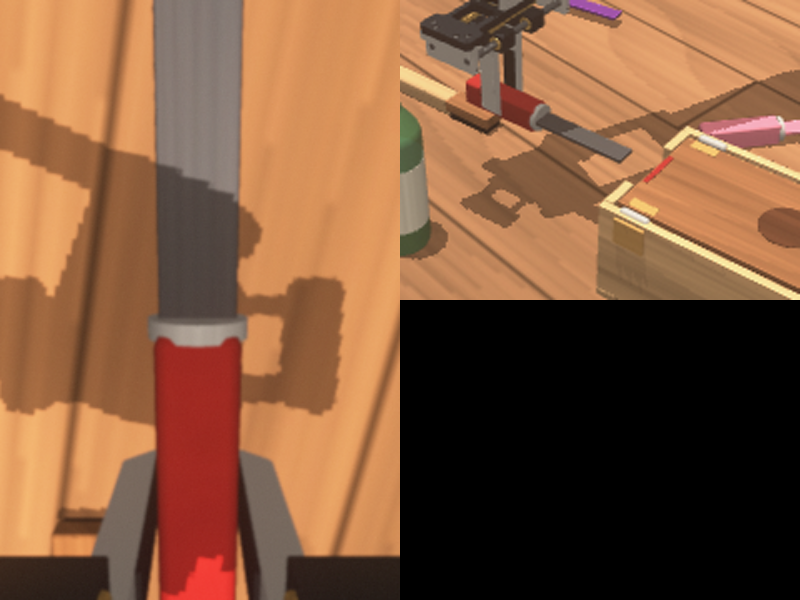

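```bash
python3 - <<'E'
from h import *
o=robot.get_obs(); s=snapshot("scene"); y=o["ee_rot"][2]; d=np.array([np.cos(y),np.sin(y),0]); n=np.array([-d[1],d[0],0]); t=o["tool_pos"]
def hit(uv,off=0):
    a,r=ray(s,uv); p=a+r*((t+n*off-a)@n)/(r@n); return ((p-t)@d).round(4),p[2].round(4)
for uv,off in(((355.2,276),.012),((346,281.5),-.012),((350.5,279),0)): print([hit(uv,k) for k in(off,-off)])
for q in(0,3,6): # predicted tip corners with droop q deg about grip
    for w in(.012,-.012):
        a=np.radians(q); p=t+d*(.171*np.cos(a))+n*w+np.array([0,0,.0081-.171*np.sin(a)]); print(q,w,np.round(proj(s,p),1))
im=s["img"]; save("tip",cv2.resize(im[255:305,310:390],(800,500),interpolation=cv2.INTER_CUBIC))
s=snapshot("wrist"); Ti=np.linalg.inv(s["hand_eye"])
for q in(0,3,6):
  a=np.radians(q)
  for x in(.056,.14): print(q,x,[ [round(s["cx"]-s["fx"]*c[0]/c[2],1),round(s["cy"]+s["fy"]*c[1]/c[2],1)] for c in[(Ti@[x*np.cos(a),w,-.0081-.0025+x*np.sin(a),1]) for w in(-.012,.012)]])
im=s["img"]
for r in(0,10,150,180):print(r,np.round(im[r,285:352,0]).tolist()[::1])
E
```

```text
[(np.float64(0.1684), np.float64(0.1052)), (np.float64(0.1837), np.float64(0.1272))]
[(np.float64(0.1616), np.float64(0.1021)), (np.float64(0.1455), np.float64(0.0793))]
[(np.float64(0.1647), np.float64(0.1028)), (np.float64(0.1647), np.float64(0.1028))]
0 0.012 [356.3 275.1]
0 -0.012 [349.8 280.7]
3 0.012 [356.  278.4]
3 -0.012 [349.6 284. ]
6 0.012 [355.6 281.6]
6 -0.012 [349.2 287.2]
0 0.056 [[np.float64(295.7), np.float64(195.8)], [np.float64(343.1), np.float64(195.8)]]
0 0.14 [[np.float64(292.1), np.float64(3.6)], [np.float64(347.4), np.float64(3.7)]]
3 0.056 [[np.float64(296.0), np.float64(194.9)], [np.float64(342.7), np.float64(195.0)]]
3 0.14 [[np.float64(293.3), np.float64(10.3)], [np.float64(346.0), np.float64(10.4)]]
6 0.056 [[np.float64(296.4), np.float64(194.5)], [np.float64(342.3), np.float64(194.5)]]
6 0.14 [[np.float64(294.4), np.float64(17.3)], [np.float64(344.7), np.float64(17.4)]]
0 [226, 227, 227, 228, 229, 227, 194, 126, 121, 131, 134, 131, 131, 133, 133, 135, 135, 132, 130, 129, 130, 132, 134, 134, 133, 131, 133, 134, 131, 130, 130, 127, 129, 129, 129, 131, 133,
[... 374 characters left out ...]
 129, 128, 131, 132, 134, 134, 136, 135, 135, 134, 136, 134, 133, 131, 129, 125, 150, 200, 223, 224, 224, 220, 221]
150 [140, 142, 141, 143, 140, 141, 140, 139, 126, 102, 77, 77, 77, 80, 78, 76, 77, 79, 79, 78, 75, 76, 77, 75, 77, 79, 78, 79, 79, 78, 79, 79, 76, 79, 79, 78, 79, 80, 77, 78, 79, 78, 78, 80, 80, 80, 80, 78, 80, 81, 80, 83, 82, 83, 80, 79, 82, 94, 119, 131, 136, 133, 134, 133, 131, 140, 175]
180 [144, 143, 142, 141, 141, 138, 139, 141, 139, 124, 94, 76, 76, 79, 78, 78, 76, 76, 78, 78, 77, 75, 76, 77, 77, 78, 80, 80, 79, 80, 79, 77, 79, 79, 78, 77, 77, 78, 82, 80, 78, 77, 80, 76, 79, 80, 80, 80, 79, 80, 80, 82, 83, 80, 81, 79, 83, 103, 129, 135, 134, 135, 137, 138, 139, 140, 137]
```

View pics/tip.png

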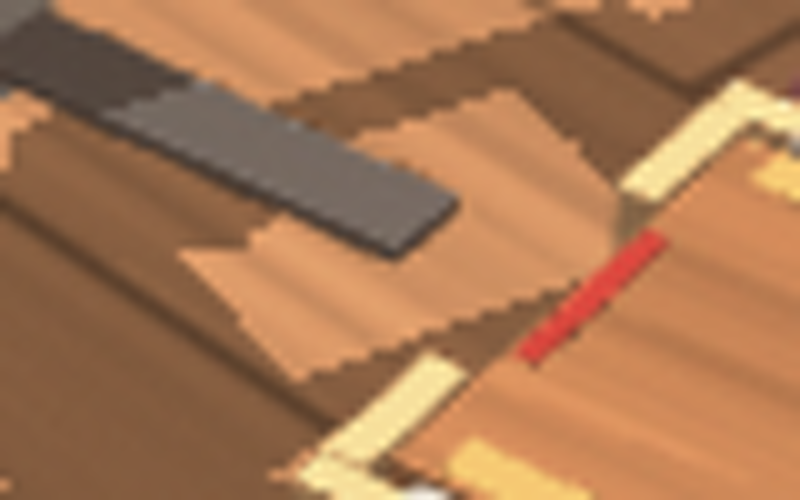

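The tip's top corners are at (356,275) and (349,280). That matches a level bar held at z≈0.108, with the notch ahead and about 9 mm to the tool's +y.

Request:
{"fn": "drive_tool", "kwargs": {
  "deltas": "0 0.03 0.04 0 0 0 10; 0.05 0.08 0.075 0 0 0 10; 0.15 0.08 0.075 0 0 0 10; 0.15 0.08 0.075 0 0 0 10"
}}

```text
time: 7.15
tool_pos: [0.6436, -0.0799, 0.0935]
ee_rot: [-3.141, -0.002, 1.752]
wrist_force: [0.4, -0.3, -3.3]
width: 0.0256
finger_force: 30.0
```

Request:
{"fn": "drive_tool", "kwargs": {
  "deltas": "0.1 0 0 0 0 0 10; 0.2 0 0 0 0 0 10; 0.3 0 0 0 0 0 10; 0.3 0 0 0 0 0 10"
}}

```text
time: 7.55
tool_pos: [0.6385, -0.05, 0.0942]
ee_rot: [3.141, -0.001, 1.753]
wrist_force: [-0.2, 0.7, -5.0]
width: 0.0259
finger_force: 30.0
```

```bash
python3 - <<'E'
from h import *
o=robot.get_obs();print(o["tool_pos"],o["ee_rot"],o["wrist_torque"])
s=snapshot("scene")["img"];t=snapshot("top")["img"]
save("ins",np.vstack([cv2.resize(s[235:305,320:420],(714,500),interpolation=cv2.INTER_CUBIC)]))
E
```

```text
[ 0.63847152 -0.0500011   0.09418934] [ 3.14136026e+00 -8.16012534e-04  1.75257566e+00] [-0.10776599  0.04729883  0.04488701]
```

View pics/ins.png

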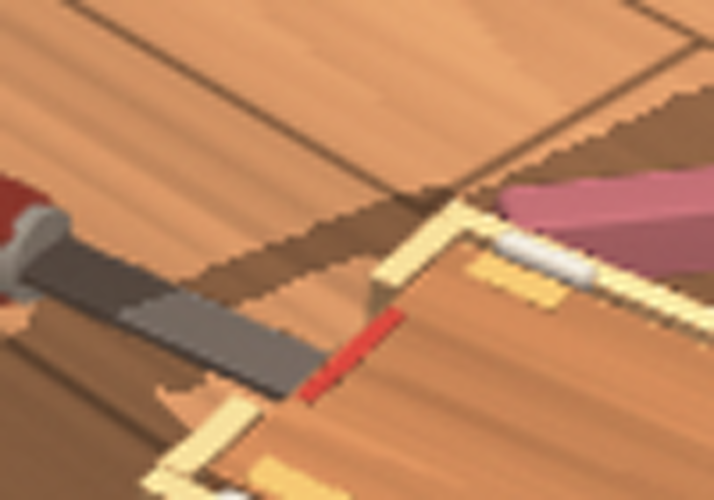

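The blade is entering the notch under the red line (blade at 280–320,355–395; notch from 262,405 to 372,290) with no contact force. I'll push it further in.

Request:
{"fn": "drive_tool", "kwargs": {
  "deltas": "0.1 0 0 0 0 0 10; 0.2 0 0 0 0 0 10; 0.3 0 0 0 0 0 10; 0.3 0 0 0 0 0 10"
}}

```text
time: 8.05
tool_pos: [0.633, -0.0206, 0.094]
ee_rot: [-3.142, -0.001, 1.752]
wrist_force: [0.3, -0.4, -3.7]
width: 0.0256
finger_force: 30.0
```

Request:
{"fn": "drive_tool", "kwargs": {
  "deltas": "0.1 0 0 0 0 0 10; 0.2 0 0 0 0 0 10; 0.3 0 0 0 0 0 10; 0.3 0 0 0 0 0 10"
}}

```text
time: 8.45
tool_pos: [0.6277, 0.0088, 0.094]
ee_rot: [3.142, -0.001, 1.752]
wrist_force: [-0.3, 0.8, -4.8]
width: 0.0259
finger_force: 30.0
```

```bash
python3 - <<'E'
from h import *
o=robot.get_obs();t=o["tool_pos"];print(t,o["ee_rot"],o["wrist_force"])
# lever plan: tool frame xz; fulcrum at sill outer edge
y=o["ee_rot"][2];d=np.array([np.cos(y),np.sin(y)])
c=(np.array([.612,.0996])-t[:2])@d; print("fulcrum ahead",c)
F=np.array([c,.093-t[2]])   # relative to TCP (along, up)
b=.0081-.0025               # blade underside above TCP
for q in(3,6,9,12,14,16,18):
    a=np.radians(q); u=np.array([np.cos(a),np.sin(a)]); v=np.array([-u[1],u[0]])
    P=F-u*c-v*b                # TCP so that underside passes the fulcrum, no slide
    tip=P+u*.170+v*(b+.005); xe=c+.0115
    lift=(tip[1]+t[2]-.108)*261/(261-1000*(tip[0]-xe))*1000
    print(q,"x %.3f z %.3f ry %.3f lift %.1f"%(P[0]*10,-P[1]*10,q/90,lift))
E
```

```text
[0.62771946 0.00878772 0.09403093] [ 3.14153788e+00 -8.58538982e-04  1.75227256e+00] [-0.27970522  0.75730436 -4.78646092]
fulcrum ahead 0.09215806479414794
3 x 0.004 z 0.114 ry 0.033 lift -7.9
6 x 0.011 z 0.162 ry 0.067 lift -2.5
9 x 0.020 z 0.210 ry 0.100 lift 2.8
12 x 0.032 z 0.257 ry 0.133 lift 8.0
14 x 0.041 z 0.288 ry 0.156 lift 11.4
16 x 0.051 z 0.318 ry 0.178 lift 14.8
18 x 0.062 z 0.348 ry 0.200 lift 18.0
```

Request:
{"fn": "drive_tool", "kwargs": {
  "deltas": "0 0 0.11 0 0.033 0 10; 0.01 0 0.16 0 0.067 0 10; 0.02 0 0.21 0 0.1 0 10; 0.025 0 0.235 0 0.117 0 10; 0.025 0 0.235 0 0.117 0 10"
}}

```text
time: 8.95
tool_pos: [0.6278, 0.0093, 0.0712]
ee_rot: [3.141, -0.185, 1.75]
wrist_force: [-1.8, 2.0, 1.6]
width: 0.026
finger_force: 30.0
```

```bash
python3 - <<'E'
from h import *
o=robot.get_obs();print(o["tool_pos"],o["ee_rot"],o["wrist_force"],o["wrist_torque"])
s=snapshot("scene")["img"]
save("lev",cv2.resize(s[235:325,310:430],(800,600),interpolation=cv2.INTER_CUBIC))
E
```

```text
[0.62784317 0.00930391 0.07120376] [ 3.14091868 -0.18465163  1.74981515] [-1.77264032  1.97291199  1.57102287] [0.15590915 0.30076899 0.15825575]
```

View pics/lev.png

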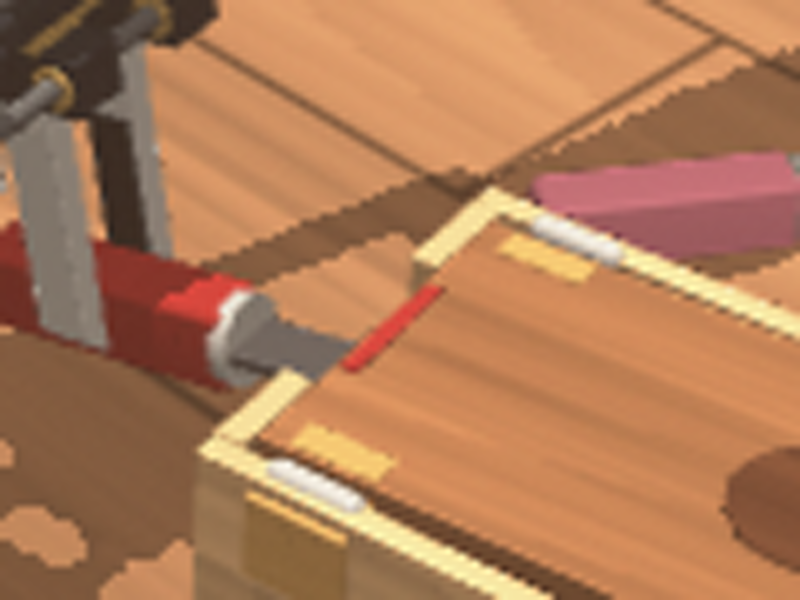

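The blade sits under the red edge (345,350) and the lid is still seated. I'll lever further.

Request:
{"fn": "drive_tool", "kwargs": {
  "deltas": "0 0 0.025 0 0.017 0 10; 0.005 0 0.05 0 0.035 0 10; 0.01 0 0.07 0 0.05 0 10; 0.01 0 0.09 0 0.065 0 10; 0.01 0 0.09 0 0.065 0 10"
}}

```text
time: 9.5
tool_pos: [0.6273, 0.0121, 0.0616]
ee_rot: [3.141, -0.289, 1.749]
wrist_force: [-1.4, 0.1, 3.4]
width: 0.0258
finger_force: 30.0
```

```bash
python3 - <<'E'
from h import *
o=robot.get_obs();print(o["tool_pos"],o["ee_rot"],o["wrist_force"],o["wrist_torque"])
s=snapshot("scene")
im=s["img"]; h=cv2.cvtColor(im,cv2.COLOR_RGB2HSV); m=(((h[...,0]<6)|(h[...,0]>174))&(h[...,1]>150)&(h[...,2]>90))[240:330,350:400]
ys,xs=np.where(m);print("red",xs.mean()+350,ys.mean()+240,len(xs)); 
r=np.array([-.1805,.9836]);e=np.array([.612,.0996])+r*.0155
for k in(0,5,10,14,18):print(k,np.round(proj(s,[*e,.12+k/1000]),1))
save("lev2",cv2.resize(s["img"][235:325,310:430],(800,600),interpolation=cv2.INTER_CUBIC))
E
```

```text
[0.62728333 0.0121205  0.06159394] [ 3.14135794 -0.28873334  1.74914135] [-1.35081217  0.07846042  3.38814433] [0.37056963 0.1771056  0.08252008]
red 367.92857142857144 283.26190476190476 42
0 [368.4 284. ]
5 [368.6 282.1]
10 [368.7 280.1]
14 [368.8 278.6]
18 [368.9 277. ]
```

Request:
{"fn": "drive_tool", "kwargs": {
  "deltas": "0 0 0.03 0 0.015 0 10; 0 0 0.06 0 0.03 0 10; 0 0 0.09 0 0.045 0 10; 0 0 0.09 0 0.045 0 10"
}}

```text
time: 9.95
tool_pos: [0.6263, 0.0144, 0.0519]
ee_rot: [-3.14, -0.359, 1.748]
wrist_force: [0.1, 1.1, 1.6]
width: 0.026
finger_force: 30.0
```

```bash
cat > red.py <<'E'
from h import *
o=robot.get_obs();print(o["tool_pos"],o["ee_rot"],o["wrist_force"],o["wrist_torque"])
s=snapshot("scene")
im=s["img"]; h=cv2.cvtColor(im,cv2.COLOR_RGB2HSV); m=(((h[...,0]<6)|(h[...,0]>174))&(h[...,1]>150)&(h[...,2]>90))[240:330,350:400]
ys,xs=np.where(m);print("red",xs.mean()+350,ys.mean()+240,len(xs)); 
save("lev3",cv2.resize(s["img"][235:325,310:430],(800,600),interpolation=cv2.INTER_CUBIC))
E
python3 red.py
```

```text
[0.62632465 0.01442306 0.05189843] [-3.14001272 -0.35905199  1.74842867] [0.10399973 1.09503077 1.55457573] [ 0.33440759  0.03948769 -0.10246206]
red 371.5 283.5 60
```

```bash
python3 - <<'E'
from h import *
def mk(im):
    h=cv2.cvtColor(im,cv2.COLOR_RGB2HSV); return (((h[...,0]<7)|(h[...,0]>173))&(h[...,1]>150)&(h[...,2]>90))
a=cv2.imread("pics/scene0.png")[...,::-1]; b=snapshot("scene")["img"]
for im in(a,b):
    for r in mk(im)[268:298,340:390].astype(int): print("".join(".#"[v] for v in r))
    print()
t=snapshot("top"); a=cv2.imread("pics/top0.png")[...,::-1]
for im in(a,t["img"]):
    for r in mk(im)[198:230,205:232].astype(int): print("".join(".#"[v] for v in r))
    print()
E
```

```text
..................................................
..................................................
..................................................
..................................................
..................................................
..................................................
..................................................
..................................................
..................................................
..................................................
..................................##..............
.................................####.............
................................####..............
...............................####...............
.............................#####................
............................#####.................
...........................####...................
..........................####....................
.........................####.....................
........................####......................
.......................####.......................
......................####...
[... 3054 characters left out ...]

.......###.................
.......###..#..............
.......###..#..............
.......###..##.............
.......###..##.............
.......###.................
.......###.................
.......###.................
.......###.................
.......###.................
........##.................
........###................
........###................
........###................
........###................
........###................
........###................
...........................
...........................
...........................
...........................
...........................
...........................
...........................
...........................
```

The red line has risen 9 px (≈23 mm) in the scene view, so the lid is past its catches. Now I'll reverse the levering and check that it stays up.

Request:
{"fn": "drive_tool", "kwargs": {
  "deltas": "0 0 -0.03 0 -0.015 0 10; 0 0 -0.06 0 -0.03 0 10; 0.005 0 -0.09 0 -0.045 0 10; 0.005 0 -0.09 0 -0.045 0 10"
}}

```text
time: 10.5
tool_pos: [0.627, 0.0122, 0.062]
ee_rot: [3.141, -0.284, 1.752]
wrist_force: [0.5, -0.4, -5.2]
width: 0.0257
finger_force: 30.0
```

Request:
{"fn": "drive_tool", "kwargs": {
  "deltas": "0 0 -0.03 0 -0.02 0 10; 0 0 -0.06 0 -0.04 0 10; 0 0 -0.09 0 -0.065 0 10; 0 0 -0.09 0 -0.065 0 10"
}}

```text
time: 10.9
tool_pos: [0.6277, 0.0106, 0.0716]
ee_rot: [3.14, -0.182, 1.753]
wrist_force: [-0.9, 0.6, -4.9]
width: 0.0259
finger_force: 30.0
```

Request:
{"fn": "drive_tool", "kwargs": {
  "deltas": "0.005 0 -0.06 0 -0.03 0 10; 0.01 0 -0.12 0 -0.06 0 10; 0.015 0 -0.18 0 -0.09 0 10; 0.02 0 -0.22 0 -0.117 0 10; 0.02 0 -0.22 0 -0.117 0 10"
}}

```text
time: 11.4
tool_pos: [0.6281, 0.0092, 0.0936]
ee_rot: [3.14, -0.001, 1.752]
wrist_force: [-0.5, 1.2, -2.9]
width: 0.0258
finger_force: 30.0
```

```bash
python3 - <<'E'
from h import *
o=robot.get_obs();print(o["tool_pos"],o["ee_rot"],o["wrist_force"],o["wrist_torque"])
s=snapshot("scene");im=s["img"]
h=cv2.cvtColor(im,cv2.COLOR_RGB2HSV); m=(((h[...,0]<7)|(h[...,0]>173))&(h[...,1]>150)&(h[...,2]>90))
for r in m[266:298,340:390].astype(int): print("".join(".#"[v] for v in r))
save("lev4",cv2.resize(im[235:325,310:430],(800,600),interpolation=cv2.INTER_CUBIC))
E
```

```text
[0.6281389  0.00919695 0.09358373] [ 3.13980171e+00 -1.18980075e-03  1.75249575e+00] [-0.53698322  1.17730955 -2.92428447] [-0.0746784   0.00554435 -0.03426841]
..................................................
..................................................
..................................................
##................................................
####..............................................
######............................................
#########.........................................
########.#........................................
######............................................
#####.............................................
####.............................###..............
#####...........................####..............
####...........................####...............
###...........................####................
##...........................####.................
##..........................####..................
##.........................####...................
##........................####....................
##.......................####.....................
##......................####......................
##.....................####.......................
.###..................####........................
.....................####.........................
.....................###..........................
..................................................
..................................................
..................................................
..................................................
..................................................
..................................................
..................................................
..................................................
```

View pics/lev4.png

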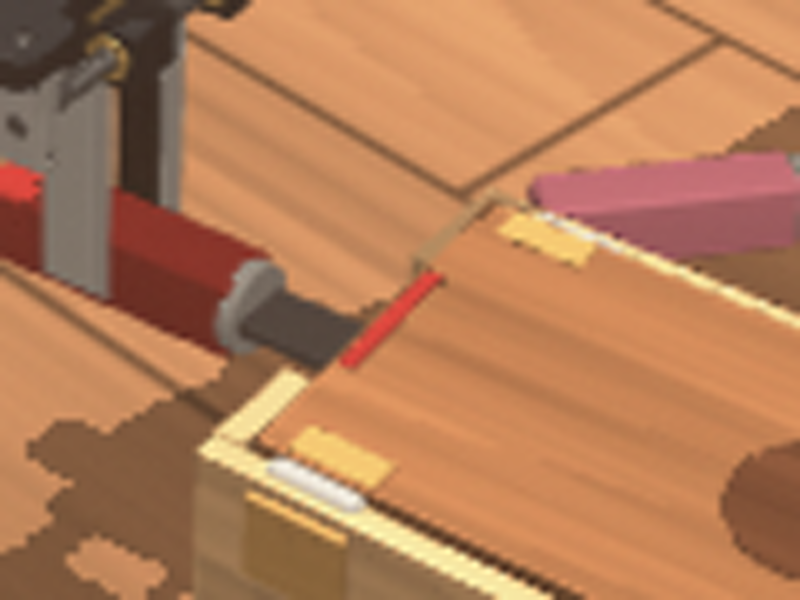

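The picture shows the lid rolled. The far (-x) tab rose from (548,258) to (545,240), while the near corner (260,440) and near tab (345,455) haven't moved. So only the far catch is holding it. I'll lever again with the blade shifted towards the near side, and measure both tabs by template.

Request:
{"fn": "drive_tool", "kwargs": {
  "deltas": "0 0.05 0 0 0 0 10; 0 0.1 0 0 0 0 10; 0 0.14 0 0 0 0 10; 0 0.14 0 0 0 0 10"
}}

```text
time: 11.85
tool_pos: [0.6423, 0.0096, 0.0919]
ee_rot: [-3.141, -0.0, 1.75]
wrist_force: [-0.0, 0.9, -5.0]
width: 0.0258
finger_force: 30.0
```

Request:
{"fn": "drive_tool", "kwargs": {
  "deltas": "0 0 0.11 0 0.033 0 10; 0.01 0 0.16 0 0.067 0 10; 0.02 0 0.21 0 0.1 0 10; 0.025 0 0.235 0 0.117 0 10; 0.025 0 0.235 0 0.117 0 10"
}}

```text
time: 12.35
tool_pos: [0.6413, 0.0112, 0.0686]
ee_rot: [-3.141, -0.183, 1.749]
wrist_force: [-0.5, -0.8, -2.9]
width: 0.0258
finger_force: 30.0
```

```bash
cat > tabs.py <<'E'
from h import *
def tabs(im):
    ref=cv2.imread("pics/scene0.png")[...,::-1]; out=[]
    for (u,v),(a,b) in(((362,303),(8,5)),((392,274),(8,5)),((433,314),(18,12))):
        t=cv2.resize(ref[v-b:v+b+1,u-a:u+a+1],None,fx=8,fy=8,interpolation=cv2.INTER_CUBIC)
        w=cv2.resize(im[v-b-14:v+b+6,u-a-5:u+a+6],None,fx=8,fy=8,interpolation=cv2.INTER_CUBIC)
        r=cv2.matchTemplate(np.ascontiguousarray(w),np.ascontiguousarray(t),cv2.TM_CCOEFF_NORMED); _,sc,_,p=cv2.minMaxLoc(r)
        out.append((round(p[0]/8-5,2),round(p[1]/8-14,2),round(sc,2)))
    return out
if __name__=="__main__":
    o=robot.get_obs();print(round(o["time"],2),o["tool_pos"].round(4),o["ee_rot"].round(3),o["wrist_force"].round(1))
    print("lev4-like now near,far,knot:",tabs(snapshot("scene")["img"]), "(-0.39 px/mm at edge)")
E
python3 tabs.py
```

```text
12.35 [0.6413 0.0112 0.0686] [-3.141 -0.183  1.749] [-0.5 -0.8 -2.9]
lev4-like now near,far,knot: [(-0.25, -0.12, 0.96), (-5.0, 0.12, 0.58), (-0.38, -2.38, 0.94)] (-0.39 px/mm at edge)
```

Request:
{"fn": "drive_tool", "kwargs": {
  "deltas": "0 0 0.025 0 0.017 0 10; 0.005 0 0.05 0 0.035 0 10; 0.01 0 0.07 0 0.05 0 10; 0.01 0 0.09 0 0.065 0 10; 0.01 0 0.09 0 0.065 0 10"
}}

```text
time: 12.9
tool_pos: [0.6408, 0.0147, 0.0597]
ee_rot: [-3.141, -0.288, 1.749]
wrist_force: [-0.1, -2.0, -2.8]
width: 0.0255
finger_force: 30.0
```

Request:
{"fn": "drive_tool", "kwargs": {
  "deltas": "0 0 0.03 0 0.015 0 10; 0 0 0.06 0 0.03 0 10; 0 0 0.09 0 0.045 0 10; 0 0 0.09 0 0.045 0 10"
}}

```text
time: 13.3
tool_pos: [0.6405, 0.0179, 0.052]
ee_rot: [3.141, -0.36, 1.75]
wrist_force: [-1.0, -0.3, 1.9]
width: 0.0257
finger_force: 30.0
```

```bash
python3 tabs.py
```

```text
13.3 [0.6405 0.0179 0.052 ] [ 3.141 -0.36   1.75 ] [-1.  -0.3  1.9]
lev4-like now near,far,knot: [(-0.5, -3.12, 0.65), (-2.62, -8.75, 0.59), (1.0, -8.75, 0.82)] (-0.39 px/mm at edge)
```

Request:
{"fn": "drive_tool", "kwargs": {
  "deltas": "0 0 0.03 0 0.015 0 10; 0 0 0.06 0 0.03 0 10; 0 0 0.09 0 0.045 0 10; 0 0 0.09 0 0.045 0 10"
}}

```text
time: 13.75
tool_pos: [0.6395, 0.0207, 0.0421]
ee_rot: [-3.14, -0.43, 1.749]
wrist_force: [0.2, 0.7, 2.3]
width: 0.0258
finger_force: 30.0
```

```bash
cat >> tabs.py <<'E'
    im=snapshot("scene")["img"]; h=cv2.cvtColor(im,cv2.COLOR_RGB2HSV); m=(((h[...,0]<7)|(h[...,0]>173))&(h[...,1]>150)&(h[...,2]>90)).astype(np.uint8)[255:300,355:385]
    n,l,st,ce=cv2.connectedComponentsWithStats(m); i=1+st[1:,4].argmax(); ys,xs=np.where(l==i); xs=xs+355;ys=ys+255
    print("red ends",xs.min(),xs.max(),ys.min(),ys.max(),"slope",np.polyfit(xs,ys,1)[0].round(3))
E
python3 tabs.py
```

```text
13.75 [0.6395 0.0207 0.0421] [-3.14  -0.43   1.749] [0.2 0.7 2.3]
lev4-like now near,far,knot: [(-0.88, -11.5, 0.62), (-5.0, -8.0, 0.61), (-0.75, -6.38, 0.95)] (-0.39 px/mm at edge)
red ends 361 375 266 278 slope -0.837
```

Both sides are now well up (red line −12 px). I'll lower it gently.

Request:
{"fn": "drive_tool", "kwargs": {
  "deltas": "0 0 -0.02 0 -0.01 0 10; 0 0 -0.04 0 -0.02 0 10; 0.005 0 -0.06 0 -0.03 0 10; 0.005 0 -0.08 0 -0.04 0 10; 0.005 0 -0.09 0 -0.045 0 10"
}}

```text
time: 14.35
tool_pos: [0.64, 0.0174, 0.0512]
ee_rot: [-3.141, -0.355, 1.751]
wrist_force: [0.7, -0.2, -5.8]
width: 0.0258
finger_force: 30.0
```

Request:
{"fn": "drive_tool", "kwargs": {
  "deltas": "0 0 -0.02 0 -0.01 0 10; 0 0 -0.04 0 -0.02 0 10; 0.005 0 -0.06 0 -0.03 0 10; 0.005 0 -0.08 0 -0.04 0 10; 0.005 0 -0.09 0 -0.045 0 10"
}}

```text
time: 14.85
tool_pos: [0.641, 0.0149, 0.0607]
ee_rot: [3.141, -0.285, 1.751]
wrist_force: [1.8, -0.5, -6.2]
width: 0.0256
finger_force: 30.0
```

```bash
python3 tabs.py
```

```text
14.85 [0.641  0.0149 0.0607] [ 3.141 -0.285  1.751] [ 1.8 -0.5 -6.2]
lev4-like now near,far,knot: [(1.88, -7.62, 0.64), (-1.12, -3.62, 0.61), (1.88, -4.25, 0.97)] (-0.39 px/mm at edge)
red ends 363 377 269 281 slope -0.86
```

Request:
{"fn": "drive_tool", "kwargs": {
  "deltas": "0 0 -0.02 0 -0.012 0 10; 0 0 -0.035 0 -0.025 0 10; 0 0 -0.05 0 -0.035 0 10; 0 0 -0.06 0 -0.045 0 10; 0 0 -0.06 0 -0.045 0 10"
}}

```text
time: 15.45
tool_pos: [0.6413, 0.0135, 0.0665]
ee_rot: [3.141, -0.215, 1.751]
wrist_force: [0.0, -0.5, -6.1]
width: 0.0258
finger_force: 30.0
```

```bash
python3 tabs.py
```

```text
15.45 [0.6413 0.0135 0.0665] [ 3.141 -0.215  1.751] [ 0.  -0.5 -6.1]
lev4-like now near,far,knot: [(1.5, -5.5, 0.65), (-1.62, -1.62, 0.63), (1.75, -3.12, 0.98)] (-0.39 px/mm at edge)
red ends 363 377 272 284 slope -0.837
```

Request:
{"fn": "drive_tool", "kwargs": {
  "deltas": "0 0 -0.02 0 -0.012 0 10; 0 0 -0.04 0 -0.025 0 10; 0 0 -0.06 0 -0.035 0 10; 0 0 -0.08 0 -0.045 0 10; 0 0 -0.08 0 -0.045 0 10"
}}

```text
time: 16.05
tool_pos: [0.6417, 0.0121, 0.0748]
ee_rot: [3.14, -0.144, 1.752]
wrist_force: [-0.6, 0.6, -3.8]
width: 0.0259
finger_force: 30.0
```

```bash
python3 tabs.py
```

```text
16.05 [0.6417 0.0121 0.0748] [ 3.14  -0.144  1.752] [-0.6  0.6 -3.8]
lev4-like now near,far,knot: [(1.0, -3.62, 0.64), (-3.38, -0.62, 0.63), (1.12, -2.5, 0.98)] (-0.39 px/mm at edge)
red ends 362 376 273 285 slope -0.871
```

Request:
{"fn": "drive_tool", "kwargs": {
  "deltas": "0 0 -0.04 0 -0.025 0 10; 0.005 0 -0.08 0 -0.05 0 10; 0.01 0 -0.12 0 -0.07 0 10; 0.015 0 -0.16 0 -0.09 0 10; 0.015 0 -0.18 0 -0.09 0 10"
}}

```text
time: 16.65
tool_pos: [0.6416, 0.0114, 0.0922]
ee_rot: [3.141, -0.004, 1.752]
wrist_force: [-0.4, 0.5, -3.3]
width: 0.0258
finger_force: 30.0
```

```bash
python3 tabs.py; python3 - <<'E'
from h import *
s=snapshot("scene");im=s["img"]
# predicted vs seated lid near/far front corners, for lifts 0 and 13 mm
d=np.array([-.179,.984]);n=np.array([-d[1],d[0]]);c=np.array([.612,.0996])
for k,w in(("near",-.066),("far",.066)):
    for L in(0,.013): print(k,L,np.round(proj(s,[*(c+d*.0115+n*w),.12+L]),1))
ref=cv2.imread("pics/scene0.png")[...,::-1]
# yellow-tab masks
for q in(ref,im):
    h=cv2.cvtColor(q,cv2.COLOR_RGB2HSV);m=((h[...,0]>17)&(h[...,0]<24)&(h[...,1]>130)&(h[...,2]>200)).astype(np.uint8)
    nn,l,st,ce=cv2.connectedComponentsWithStats(m[255:325,335:410])
    print([(st[i].tolist(),(ce[i]+[335,255]).round(1).tolist()) for i in range(1,nn) if st[i,4]>8])
E
```

```text
16.65 [0.6416 0.0114 0.0922] [ 3.141 -0.004  1.752] [-0.4  0.5 -3.3]
lev4-like now near,far,knot: [(1.0, -3.62, 0.64), (-3.38, -0.62, 0.63), (1.12, -2.5, 0.98)] (-0.39 px/mm at edge)
red ends 362 376 273 285 slope -0.884
near 0 [348.3 300. ]
near 0.013 [348.5 294.9]
far 0 [383.9 267.8]
far 0.013 [384.3 262.8]
[([51, 16, 13, 7, 39], [392.2, 273.8]), ([20, 44, 14, 9, 49], [361.6, 303.0])]
[([52, 11, 13, 8, 41], [392.9, 269.4]), ([20, 40, 15, 8, 56], [362.2, 298.6])]
```

Both lid tabs are up an equal 4.4 px (≈12–13 mm proud) with the bar level and free. Withdrawing it, then back to the bar's old spot.

Request:
{"fn": "drive_tool", "kwargs": {
  "deltas": "0 -0.07 0 0 0 0 10; 0 -0.14 0 0 0 0 10; -0.2 -0.14 0 0 0 0 10; -0.4 -0.14 0 0 0 0 10; -0.4 -0.14 0 0 0 0 10"
}}

```text
time: 17.3
tool_pos: [0.6346, -0.0344, 0.0915]
ee_rot: [-3.141, -0.002, 1.747]
wrist_force: [0.3, -0.5, -3.9]
width: 0.0259
finger_force: 30.0
```

Request:
{"fn": "drive_tool", "kwargs": {
  "deltas": "-0.2 0 0 0 0 0 10; -0.4 0 0 0 0 0 10; -0.6 0 0 0 0 0 10; -0.6 0 0 0 0 0 10"
}}

```text
time: 17.7
tool_pos: [0.6461, -0.0946, 0.0913]
ee_rot: [-3.142, -0.001, 1.747]
wrist_force: [0.2, 0.2, -4.5]
width: 0.0255
finger_force: 30.0
```

Request:
{"fn": "drive_tool", "kwargs": {
  "deltas": "-0.1 -0.15 0 0 0 0 10; -0.3 -0.4 0 0 0 0 10; -0.5 -0.7 0 0 0 0 10; -0.69 -0.97 0 0 0 0 10; -0.69 -0.97 0 0 0 0 10"
}}

```text
time: 18.2
tool_pos: [0.56, -0.1789, 0.0913]
ee_rot: [-3.14, -0.002, 1.746]
wrist_force: [0.3, 0.8, -3.8]
width: 0.0257
finger_force: 30.0
```

Request:
{"fn": "drive_tool", "kwargs": {
  "deltas": "-0.1 -0.15 0 0 0 0 10; -0.3 -0.4 0 0 0 0 10; -0.5 -0.7 0 0 0 0 10; -0.69 -0.97 0 0 0 0 10; -0.69 -0.97 0 0 0 0 10"
}}

```text
time: 18.7
tool_pos: [0.4771, -0.2637, 0.0911]
ee_rot: [-3.14, -0.002, 1.747]
wrist_force: [1.2, 0.3, -5.0]
width: 0.0257
finger_force: 30.0
```

```bash
python3 tabs.py; python3 - <<'E'
from h import *
o=robot.get_obs();s=snapshot("scene");t=o["tool_pos"];y=o["ee_rot"][2];d=np.array([np.cos(y),np.sin(y),0]);n=np.array([-d[1],d[0],0])
print("pred tip",[np.round(proj(s,t+d*.170+n*w+[0,0,.0106]),1).tolist() for w in(.012,-.012)],"tabs seen above")
save("tip2",cv2.resize(s["img"][180:330,200:400],(800,600),interpolation=cv2.INTER_CUBIC))
# blade angle in the wrist view: width ratio of grey blade
im=snapshot("wrist")["img"].astype(int)
for r in(0,10,180):
    g=np.where(np.ptp(im[r],axis=1)[260:380]<25)[0]+260; print(r,g.min(),g.max(),len(g))
E
```

```text
18.7 [ 0.4771 -0.2637  0.0911] [-3.140e+00 -2.000e-03  1.747e+00] [ 1.2  0.3 -5. ]
lev4-like now near,far,knot: [(1.0, -3.62, 0.64), (0.0, -5.38, 0.64), (1.12, -2.5, 0.98)] (-0.39 px/mm at edge)
red ends 362 376 273 285 slope -0.871
pred tip [[353.6, 221.0], [348.0, 225.1]] tabs seen above
0 291 345 55
10 291 345 55
180 295 341 47
```

Request:
{"fn": "drive_tool", "kwargs": {
  "deltas": "0 0 0.25 0 0 0 10; 0 0 0.5 0 0 0 10; 0 0 0.68 0 0 0 10; 0 0 0.76 0 0 0 10; 0 0 0.76 0 0 0 10"
}}

```text
time: 19.4
tool_pos: [0.4792, -0.2595, 0.0136]
ee_rot: [-3.14, -0.006, 1.752]
wrist_force: [-0.3, 0.0, -3.3]
width: 0.0256
finger_force: 30.0
```

Request:
{"fn": "drive_tool", "kwargs": {
  "deltas": "0 0 0.03 0 0 0 10; 0 0 0.06 0 0 0 10; 0 0 0.075 0 0 0 10; 0 0 0.075 0 0 0 10"
}}

```text
time: 19.8
tool_pos: [0.4804, -0.2612, 0.009]
ee_rot: [3.14, -0.002, 1.75]
wrist_force: [-0.9, 1.2, 0.2]
width: 0.0261
finger_force: 30.0
```

Request:
{"fn": "drive_tool", "kwargs": {
  "deltas": "0 0 0 0 0 0 30; 0 0 0 0 0 0 45; 0 0 0 0 0 0 60; 0 0 0 0 0 0 60; 0 0 0 0 0 0 60"
}}

```text
time: 20.3
tool_pos: [0.4794, -0.2609, 0.0075]
ee_rot: [3.142, -0.003, 1.75]
wrist_force: [-0.5, -0.5, -0.9]
width: 0.0582
finger_force: 0.0
```

Request:
{"fn": "drive_tool", "kwargs": {
  "deltas": "0 0 -0.1 0 0 0 60; 0 0 -0.4 0 0 0 60; 0 0 -0.8 0 0 0 60; 0 0 -1 0 0 0 60; 0 0 -1 0 0 0 60"
}}

```text
time: 20.8
tool_pos: [0.482, -0.2628, 0.1127]
ee_rot: [3.135, 0.003, 1.75]
wrist_force: [0.6, 0.2, -0.2]
width: 0.0598
finger_force: 0.0
```

Request:
{"fn": "drive_tool", "kwargs": {
  "deltas": "-0.3 -0.2 -0.4 0 0 0 60; -0.6 -0.5 -0.8 0 0 0 60; -0.8 -0.7 -0.8 0 0 0 60; -0.8 -0.7 -0.8 0 0 0 60; -0.8 -0.7 -0.8 0 0 0 60"
}}

```text
time: 21.3
tool_pos: [0.4243, -0.3525, 0.1858]
ee_rot: [-3.141, -0.006, 1.749]
wrist_force: [-0.2, 0.5, -0.7]
width: 0.0597
finger_force: 0.0
```

```bash
python3 tabs.py; python3 - <<'E'
from h import *
s=snapshot("scene");ref=cv2.imread("pics/scene0.png")[...,::-1]
def ctr(q,col):
    h=cv2.cvtColor(q,cv2.COLOR_RGB2HSV)
    if col=="y": m=((h[...,0]>17)&(h[...,0]<24)&(h[...,1]>130)&(h[...,2]>200)); r=(255,325,335,410)
    else: m=((h[...,0]<7)|(h[...,0]>173))&(h[...,1]>150)&(h[...,2]>60); r=(205,270,260,340)
    n,l,st,ce=cv2.connectedComponentsWithStats(m.astype(np.uint8)[r[0]:r[1],r[2]:r[3]])
    return [(st[i,2:].tolist(),(ce[i]+[r[2],r[0]]).round(1).tolist()) for i in range(1,n) if st[i,4]>8]
for q in(ref,s["img"]): print(ctr(q,"y"),ctr(q,"r"))
d=np.abs(ref[220:330,215:260].astype(int)-s["img"][220:330,215:260]).max(2); print("bottle diff",(d>60).mean())
for t,z in(("bottle",0),("pry_bar_grip",.015)):
    for r in finder.landmark_of("scene",t): print(t,r["confidence"],np.round(r["xy"],1),at(s,r["xy"],z).round(3))
t=snapshot("top"); h=cv2.cvtColor(t["img"],cv2.COLOR_RGB2HSV)
m=(((h[...,0]<6)|(h[...,0]>174))&(h[...,1]>190)&(h[...,2]>90)).astype(np.uint8)[255:300,330:400]; print("top red",[ (st.tolist()) for st in cv2.connectedComponentsWithStats(m)[2][1:]])
E
```

```text
21.3 [ 0.4243 -0.3525  0.1858] [-3.141 -0.006  1.749] [-0.2  0.5 -0.7]
lev4-like now near,far,knot: [(1.0, -3.62, 0.64), (0.25, -5.25, 0.64), (1.12, -2.5, 0.98)] (-0.39 px/mm at edge)
red ends 362 376 273 285 slope -0.884
[([13, 7, 39], [392.2, 273.8]), ([14, 9, 49], [361.6, 303.0])] [([32, 24, 377], [296.7, 231.1])]
[([13, 7, 38], [392.7, 269.2]), ([14, 8, 50], [362.5, 298.5]), ([11, 6, 11], [360.0, 304.3])] [([32, 23, 382], [298.0, 229.8])]
bottle diff 0.0
bottle 0.88 [241.2 318.6] [ 0.792 -0.089  0.   ]
pry_bar_grip 0.93 [408.2 265.7] [0.385 0.045 0.015]
pry_bar_grip 0.83 [297.4 191.3] [ 0.34  -0.428  0.015]
pry_bar_grip 0.83 [227.1 204.7] [ 0.545 -0.505  0.015]
pry_bar_grip 0.66 [210.1 256.5] [ 0.724 -0.317  0.015]
pry_bar_grip 0.64 [300.5 231.5] [ 0.48  -0.251  0.015]
top red [[17, 17, 39, 15, 318], [50, 25, 3, 1, 3], [47, 26, 1, 1, 1]]
```

The lid is proud on both catches, the bar is flat on the bench, the bottle hasn't moved, and the arm is clear. Handing it in.

```bash
python3 -c "
from bench import robot
print(robot.close_job())"
```

```text
the job is handed in; nothing more can be done
None
```

I pried the lid out with the bar and handed the job in at about 21 s: the lid stands about 12–13 mm proud on both catches, the bar lies flat on the bench, and the bottle hasn't moved. The first try freed only one catch, so I levered again with the blade off-centre.

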